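# Draw the sagging bolt and hold the stone cage's gate ajar

## Robot

A 6-joint arm with a two-finger parallel gripper is mounted at the origin on a cart in front of the work surface, level with it; the furniture and walls round the work are solid. World frame = base frame: x ahead of the robot, y to its left, z up, the work surface at z = 0. Lengths are in mm, angles in rad, forces in N, time in s.
With the tool pointing down it reaches from about 300 to 775 mm from the base axis. Payload 14.6 kg.
Tool frame: the origin (TCP) lies on the centre line of the jaws, within the pads' length; the fingertips stand 19 mm ahead of it and the grasp point (between the pads) is the TCP (bot.tip_reach is the distance from the TCP to the fingertips, in mm); z points along the fingers, y is the line along which they close (so a half turn about z gives the same grasp; the last joint's range is limited). The gripper opens to 85 mm and grips with 20 to 120 N. Pads are 22 mm wide; open, the fingers measure 114 mm over their backs; the gripper's body (76 mm by 85 mm) begins 54 mm behind the grasp point. The pads swing forward as they close: fully open they stand 13 mm farther back than shut.
Start: joints at [-1.408, 0.3, 1.521, -0, 1.321, -0.067], TCP at [125.274, -535.533, 250.281] pointing down, gripper open.
Joint ranges: [-3.03, 3.03], [-0.79, 2.21], [0.23, 2.52], [-1.04, 4.18], [0, 3.07], [-2.55, 2.55]. Speed limits (rad/s): [2.22, 2.22, 2.57, 3.14, 3.14, 3.14].

## Interface

Orientations are given as a unit quaternion [w, x, y, z].
In Python, from rig import bot gives the robot as it stands. Calls block until the motion is done:
- bot.move_to(position, orientation): joint-space move of the TCP to a pose.
- bot.servo_line(position, attitude=None, speed=150, until_force=None): straight line of the TCP; attitude=None keeps the orientation; speed is the mean speed in mm/s. With until_force (N) it stops when the force on the tool has changed by that much, and returns True; else False.
- bot.move_joints(angles): joint-space move.
- bot.move_gripper(opening, grip_force=None): finger opening in mm; grip_force is the grip in N (None keeps the last); returns when the fingers have stopped.
- bot.dwell(seconds).
- bot.ik(position, orientation): joint angles nearest the present ones, or None.
- bot.read_state(): the state.
- bot.read_camera(name): name is "scene" or "top" or "wrist"; returns a dict with "image" (480x640x3 uint8, blue, green, red), "depth" (480x640 float32, mm along the optical axis (not along the pixel's ray), 0 where there is no reading), "fovy" (degrees; the focal length in pixels is half the picture's height over the tangent of half this angle, whatever the lens; pixels are square), "cx", "cy" (the principal point, pixels), "eye" and "attitude" of the camera in the world; the wrist camera has in their place "mount" (4x4, takes a point from camera to tool coordinates, whose origin is the TCP and whose axes are the flange's). Camera axes: x right, y down, z forward; pixel columns grow to the right and rows downward; lengths in mm; the calibration is good to about 2 mm. A picture is of the moment at which its call begins: read the wrist's pose just before it.
A pose or a line that the arm cannot do raises bot.MotionError and nothing moves.
- bot.finish_job(): hands the job in; it is judged then, once.
The state is a dict: "clock": time; "joint_positions": joint angles; "qvel": joint speeds; "effort": joint torques, N m; "ee_pos": TCP position; "tool_rot": TCP orientation; "ft_force": force on the tool from outside, world axes, zero at the start; "moment": the same for the moment, N m; "grip_width": finger opening in mm; "grip_force": force on a finger pad.
Only numpy, scipy, OpenCV 4.12 (cv2) and the standard library are available. Lean on these libraries where they do the work, as an engineer would, in place of code of your own. Each camera call takes 0.05 s, during which the arm holds its last target. There are 200 camera calls.

## Task

Open the small stone cage on the bench so that a colleague can reach the gem boxes inside: lift its sagging bolt by the red handle so that the bolt head passes over the bent-up lip of the brass keeper, without forcing it against the keeper, and draw the bolt clear while the gate is still shut. Then pull the sprung gate about 30 degrees open and finish while still holding it there with the gripper, with the bolt still drawn. Leave the black canister, the dressing stone and the gem box on the cage's roof where they are, and do not fling the gate wide.

Things in the scene. Friction and masses are not known exactly. Their poses are not given: they have to be found in the camera images.
- cage: stone cage, a grey steel frame box with wire sides, 92 x 191 x 120 mm (its x, y, z), fixed to the bench. Origin: centre of its underside, on the bench. Its front, with the gate, faces its -x, towards the robot; its y runs along the front, towards the keeper; z up. Turned clockwise about z by 0 to 0.4 rad. Nothing of cage, gate or keeper is higher than 123 mm
- gate: blue barred gate, 138 mm wide and 104 mm high, on a vertical hinge at the -y end of the cage's front. Origin: on the hinge axis, at bench height, at (-50, -82.5, 0) mm in the cage's frame. Its y runs from the hinge along the gate to its free end, x is normal to the gate (-x is outside), z up. It carries the bolt
- gate_angle (a joint): gate angle in rad: 0 shut, grows as the free end swings out towards the cage's -x (counter-clockwise from above), stop at 1.3. A spring closes it at all angles (0.056 N m when shut, 0.13 N m at 0.5 rad: 1 to 2.5 N at the handle, which lies 95 mm from the hinge along the gate before the bolt is drawn)
- gate_hinge (a point): point on the vertical hinge axis of the gate, 100 mm above the bench
- bolt: steel barrel bolt on the outside of the gate, 0.1 kg: a bar of 10 mm diameter lying along the gate's y, with a thick round head (22 mm diameter, 12 mm long) at its keeper end and a red upright handle. It slides along the gate's y and up and down in two tall guides, and does not turn relative to the gate. Origin: on the bar's axis, under the handle, 100 mm above the bench and 19 mm outside the gate when down
- bolt_handle (a point): centre of the red handle: upright round cylinder, 18 mm diameter, 36 mm tall (18 mm above and below this point), 50 mm above the bar's axis, so 150 mm above the bench when the bolt is down. All parts round about are at least 27 mm below this point, so it can be gripped from above in any direction. Its axes are those of the gate
- bolt_draw (a joint): how far the bolt is drawn towards the hinge (the gate's -y), in m: starts at 0 to 0.005, stop at 0.042; 0.027 and more is clear of the keeper. Stays where it is left (1 N of friction)
- bolt_lift (a joint): how far the bolt is lifted, in m: 0 hanging down in its guides, stop at 0.014. It falls back when let go. It must be lifted by at least 0.006 for the head to pass over the lip; 0.009 to 0.011 is good
- bolt_head (a point): centre of the bolt's head, 74 mm from the handle's axis towards the gate's free end (+y)
- keeper: brass keeper on the post of the cage beside the gate's free end: a channel, open at the top, whose front cheek (top 120 mm above the bench) keeps the bolt head from swinging out and whose mouth has a lip bent up to 94.5 mm above the bench, which stands 5.5 mm into the head's way. Its origin and axes are those of the cage; the lip lies at (-68, 70.5) mm
- canister_centre (a point): black canister, 34 mm diameter, 51 mm tall, standing loose in front of the hinge side of the gate, which would strike it when opened beyond about 1 rad; centre, half-way up
- stone_centre (a point): two-grit dressing stone, 34 x 90 x 21 mm, lying loose in front of the cage beyond the keeper; centre
- gem_box_centre (a point): round clear gem box, 44 mm diameter, 20 mm tall, loose on the cage's roof; centre, 130 mm above the bench

How it is judged (in metres and radians):
On the way, in this order (a step that is already met when the one before it is completed fails the run):
1. the bolt is drawn clear of the keeper while the gate is still shut (value of joint bolt_draw above 0.027 m and value of joint gate_angle below 0.15 rad), for 0.05 s.
2. the gate is pulled ajar (value of joint gate_angle above 0.35 rad), for 0.2 s.
At the end, for the whole second after the job is handed in: The gripper's fingers hold the gate (by the bolt handle or the gate itself, contact force over 0.5 N) still at 0.35 to 0.70 rad (20 to 40 degrees), with the bolt drawn by more than 25 mm (value of joint gate_angle between 0.35 and 0.7 rad and velocity of joint gate_angle between -0.1 and 0.1 rad/s and value of joint bolt_draw above 0.025 m and contact force between the fingers and gate above 0.5 N); the arm keeps its last pose, push and grip.
It fails at once if the bolt is forced against the keeper with more than 25 N (contact force between bolt and keeper above 25 N).
It fails at once if the gate is flung open beyond 0.95 rad (value of joint gate_angle above 0.95 rad).
It fails at once if the canister, the dressing stone or the gem box on the roof is moved by more than 15 mm (distance of any of canister_centre, stone_centre, gem_box_centre from where it was at the start of the episode above 0.015 m).
It also fails if it takes over 32 s, if anything falls off the work surface, if the arm or the gripper's body presses on something with over 40 N, if the wrist force passes 120 N, or if a joint passes its speed limit or range.

## Working session

There is one attempt and no reset: what is moved stays moved. The work goes in short steps, each a Python script; the robot and the scene stay as the last script left them, time stands still between calls to the robot, and variables do not carry over. Pictures are saved under pics/ and viewed, at most 10 in all, crops included, and the job is handed in when it is done.

```bash
mkdir -p pics; cat > h.py <<'E'
import numpy as np, cv2
from rig import bot
from scipy.spatial.transform import Rotation as R
def rot(q): return R.from_quat([q[1],q[2],q[3],q[0]]).as_matrix()
def quat(M):
    x,y,z,w=R.from_matrix(M).as_quat(); return [w,x,y,z]
def cloud(c):
    f=240/np.tan(np.radians(c["fovy"])/2); d=c["depth"]
    v,u=np.mgrid[0:480,0:640]
    p=np.stack([(u-c["cx"])/f*d,(v-c["cy"])/f*d,d],-1)
    A=np.array(c["attitude"]); A=rot(A) if A.size==4 else A
    return p@A.T+np.array(c["eye"])
def down(yaw): # tool y at yaw from world -y.. : x=(cos,sin,0), z down
    c,s=np.cos(yaw),np.sin(yaw)
    return quat(np.array([[c,s,0],[s,-c,0],[0,0,-1]]))
E
python3 - <<'E'
from h import *
for n in("scene","top"):
    c=bot.read_camera(n); cv2.imwrite(f"pics/{n}.png",c["image"]); np.savez(n,p=cloud(c),im=c["image"]); print(n,c["eye"],c["attitude"],c["fovy"])
    p=cloud(c); im=c["image"].astype(int); b,g,r=im[...,0],im[...,1],im[...,2]
    m=(r>110)&(r>2*g)&(r>2*b)&(c["depth"]>0)
    q=p[m]; print(m.sum(), np.percentile(q,[2,50,98],axis=0).round() if m.any() else None)
s=bot.read_state(); print(s["clock"],s["ee_pos"],s["tool_rot"],s["ft_force"])
E
```

```text
scene [ 202.16596606 -789.32094165  743.69328496] [-0.34818489  0.87087103 -0.32570933  0.11943354] 46.90022878734248
87 [[ 537. -349.  124.]
 [ 546. -341.  167.]
 [ 638.  621.  169.]]
top [ 512.80706628 -326.10129005 1075.24087362] [ 0.01773886 -0.6989003   0.71449157 -0.0269352 ] 42.121890107014444
91 [[ 537. -346.  167.]
 [ 545. -340.  169.]
 [ 552. -333.  173.]]
0.1 [ 125.23960313 -535.35194562  249.76801152] [-5.38552138e-04  9.93407644e-01  1.14634036e-01 -2.61365580e-05] [ 0.28910288 -0.01877311 -0.30558886]
```

View pics/top.png

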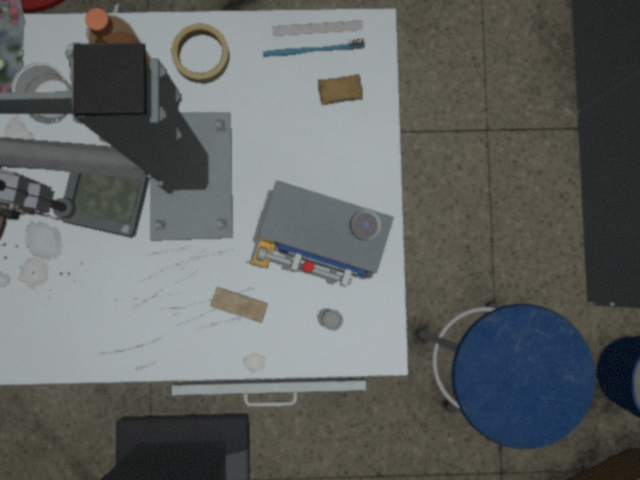

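View pics/scene.png

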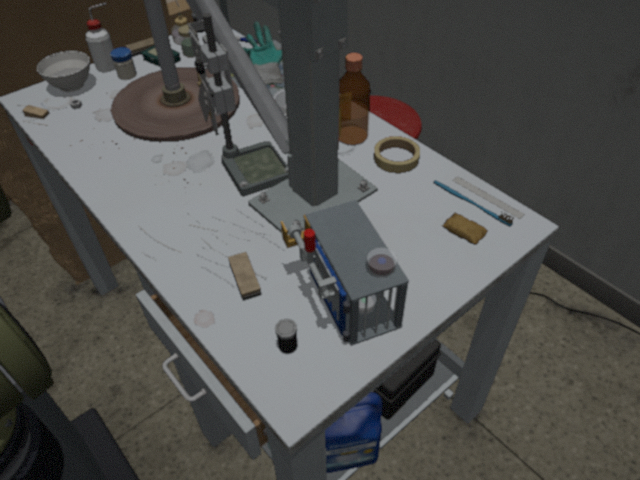

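The top view shows the roof with corners near (277,182) and (393,217), the gem box at (365,224), the red handle at (308,267), the keeper at (262,253), the canister at (330,319) and the stone at (239,304). The scene view agrees. It also shows a tall column behind the keeper side, away from the arm's path.

```bash
python3 - <<'E'
from h import *
d=np.load("top.npz"); p=d["p"]; im=d["im"].astype(int)
z=p[...,2]; v,u=np.mgrid[0:480,0:640]
m=(abs(z-120)<5)&(u>240)&(u<410)&(v>170)&(v<290)&(im.max(-1)-im.min(-1)<25)
m=cv2.morphologyEx(m.astype(np.uint8),cv2.MORPH_OPEN,np.ones((7,7)))>0
q=p[m][:,:2].astype(np.float32); print(m.sum(),np.median(z[m]))
r=cv2.minAreaRect(q); print(r, cv2.boxPoints(r))
# handle top
b,g,rr=im[...,0],im[...,1],im[...,2]
h=(rr>110)&(rr>2*g)&(rr>2*b)&(v<300)&(u>240)&(u<400)
H=p[h]; (hx,hy),rad=cv2.minEnclosingCircle(H[:,:2].astype(np.float32)); print("handle",hx,hy,rad,H.mean(0),h.sum())
for n,(a,bb) in dict(can=(330,319),stone=(239,304),gem=(365,224),keep=(262,253)).items(): print(n,p[bb,a].round())
d=np.load("scene.npz"); p2=d["p"]; im=d["im"].astype(int)
b,g,rr=im[...,0],im[...,1],im[...,2]; v,u=np.mgrid[0:480,0:640]
h=(rr>110)&(rr>2*g)&(rr>2*b)&(abs(u-308)<15)&(abs(v-240)<20); H=p2[h]; print("scene handle",np.percentile(H,[5,50,95],axis=0).round())
# tall things within 250 mm of the handle
P=np.vstack([p.reshape(-1,3),p2.reshape(-1,3)]); t=P[(P[:,2]>185)&(np.hypot(P[:,0]-545,P[:,1]+340)<260)]
print(len(t), t.min(0) if len(t) else '', t.max(0) if len(t) else '')
E
```

```text
5263 121.25475660312327
((607.3168334960938, -370.0657653808594), (190.6634063720703, 92.26708221435547), 71.20886993408203) [[ 532.9341  -445.4557 ]
 [ 620.2832  -475.1767 ]
 [ 681.6996  -294.67584]
 [ 594.35046 -264.95483]]
handle 544.6094970703125 -339.7779541015625 7.9080705642700195 [ 544.56282416 -339.73477046  169.34821193] 91
can [ 461. -376.   51.]
stone [ 489. -225.   24.]
gem [ 607. -428.  138.]
keep [ 568. -271.  114.]
scene handle [[ 538. -349.  166.]
 [ 544. -343.  168.]
 [ 550. -336.  169.]]
15606 [ 512.80706628 -326.10129005  185.05632616] [ 754.56062545 -120.56102275 1075.24087362]
```

```bash
python3 - <<'E'
from h import *
yaw=-0.328
q=down(yaw)
print(bot.ik([544.6,-339.8,152],q), bot.ik([500,-395,162],down(yaw+.5)))
bot.move_to([544.6,-339.8,250],q)
s=bot.read_state(); c=bot.read_camera("wrist"); print(s["clock"],s["ee_pos"],s["joint_positions"])
T=rot(s["tool_rot"])@np.array(c["mount"])[:3,:3]; 
c["attitude"]=T; c["eye"]=rot(s["tool_rot"])@np.array(c["mount"])[:3,3]+s["ee_pos"]
p=cloud(c); im=c["image"].astype(int); b,g,r=im[...,0],im[...,1],im[...,2]
m=(r>90)&(r>2*g)&(r>2*b)&(p[...,2]>164)&(p[...,2]<174); H=p[m]
print(m.sum(),cv2.minEnclosingCircle(H[:,:2].astype(np.float32)) if m.any() else '',H.mean(0), np.median(H[:,2]))
cv2.imwrite("pics/w1.png",c["image"])
E
```

```text
[-6.14887662e-01  5.90938338e-01  1.33922141e+00 -4.44089210e-16
  1.21143290e+00  1.28390867e+00] [-7.26083911e-01  5.70572152e-01  1.34662499e+00 -4.44089210e-16
  1.22439551e+00  6.72712416e-01]
1.7917 [ 544.02935026 -340.52564774  250.02304398] [-6.16269753e-01  5.08715848e-01  1.23171490e+00 -1.63036628e-04
  1.40120274e+00  1.28319470e+00]
517 ((545.1160278320312, -341.07293701171875), 8.0272798538208) [ 545.40551158 -341.16617372  167.80063002] 167.84772816068812
```

View pics/w1.png

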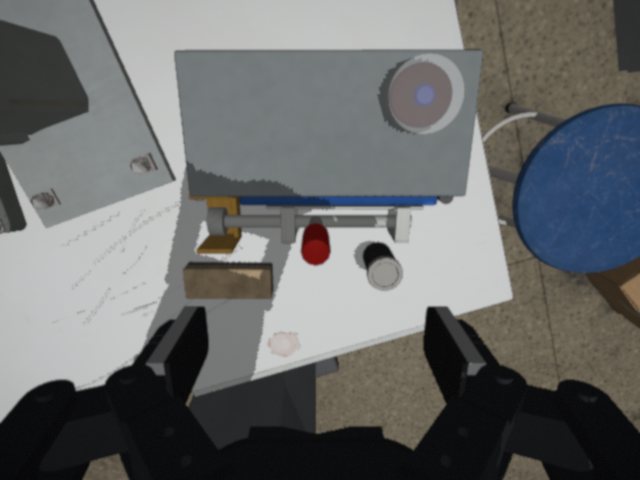

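The wrist view shows the cage square to the gripper, the red handle near (316,244) with clear space around it, and the bolt head seated in the keeper at (216,221). I'll descend, grip gently and lift.

```bash
python3 - <<'E'
from h import *
def st(l):
    s=bot.read_state(); print(l,round(s["clock"],2),np.round(s["ee_pos"],1),"F",np.round(s["ft_force"],1),"M",np.round(s["moment"],2),round(s["grip_width"],1),round(s["grip_force"],1)); return s
hit=bot.servo_line([545.2,-341,152],down(-.328),speed=70,until_force=8); bot.dwell(.2); st(f"down {hit}")
bot.move_gripper(40,25); bot.move_gripper(10,25); bot.dwell(.2); s=st("grip")
p=np.array(s["ee_pos"]); p[2]+=10
hit=bot.servo_line([545.2,-341,162],speed=20,until_force=12); bot.dwell(.2); st(f"lift {hit}")
c=bot.read_camera("wrist"); cv2.imwrite("pics/w2.png",c["image"])
E
```

```text
down False 3.59 [ 545.2 -341.   152.2] F [-0.5 -0.6  0.3] M [-0.02 -0.01 -0.04] 85.2 0.0
grip 4.62 [ 545.2 -341.   152.1] F [ 0.2 -0.3  1.2] M [0.   0.02 0.01] 17.8 25.1
lift False 5.47 [ 545.2 -341.   161.9] F [ 0.7 -0.7 -0.7] M [-0.11 -0.03 -0.03] 16.9 25.0
```

View pics/w2.png

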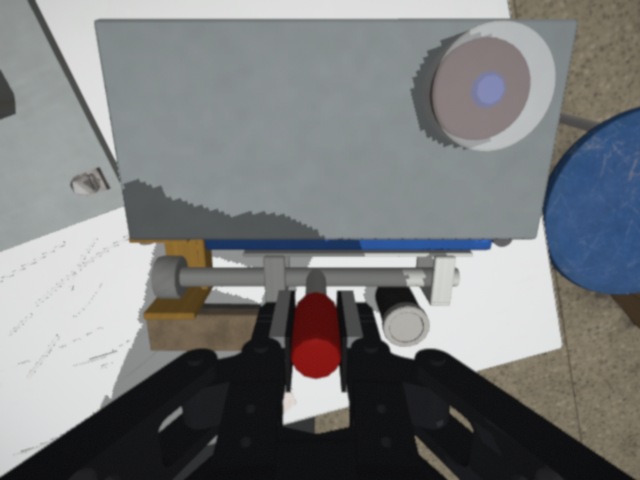

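Handle between the pads at (316,335), bolt head at (170,277), apparently raised. I'll confirm the lift by depth, then draw with a force guard.

```bash
cat >> h.py <<'E'
def st(l):
    s=bot.read_state(); print(l,round(s["clock"],2),np.round(s["ee_pos"],1),"F",np.round(s["ft_force"],1),"M",np.round(s["moment"],2),round(s["grip_width"],1),round(s["grip_force"],1)); return s
def wrist():
    s=bot.read_state(); c=bot.read_camera("wrist"); A=rot(s["tool_rot"]); M=np.array(c["mount"])
    c["attitude"]=A@M[:3,:3]; c["eye"]=A@M[:3,3]+s["ee_pos"]; return c,cloud(c)
E
python3 - <<'E'
from h import *
import sys
c,p=wrist(); bar=p[270:285,215:255,2].max(), np.median(p[262:292,160:180,2]); print("bar top z, head",bar, p[277,235],p[270,175])
if bar[0]<110: sys.exit("not lifted")
yh=np.array([.322,.947,0]); a=np.array([545.2,-341,162])
hit=bot.servo_line(a-32*yh,speed=30,until_force=10); bot.dwell(.2); st(f"draw {hit}")
c,p=wrist(); cv2.imwrite("pics/w3.png",c["image"])
E
```

```text
bar top z, head (np.float64(285.53367569151334), np.float64(118.68018800957476)) [ 558.7887326  -303.60785164  113.8691639 ] [ 572.79145528 -278.60214726  117.09761118]
draw False 6.98 [ 534.9 -371.3  162. ] F [-0.7 -1.6 -0.9] M [-0.14  0.07 -0.02] 17.4 25.0
```

View pics/w3.png

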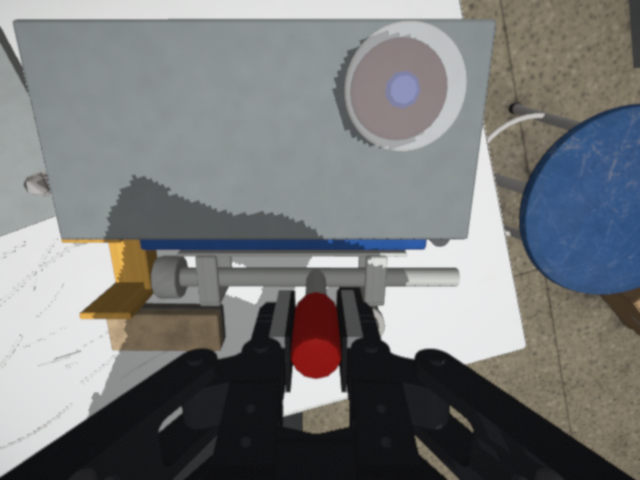

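The head, at (168,277), is now to the right of the keeper cheek and clear of it. Next I'll swing about the hinge in small steps.

```bash
python3 - <<'E'
from h import *
bot.move_gripper(10,40); st("regrip")
hinge=np.array([533.4,-432.1]); h=np.array([534.9,-371.3])-hinge
for t in np.linspace(0,.52,9)[1:]:
    c,s=np.cos(t),np.sin(t); q=hinge+np.array([c*h[0]-s*h[1],s*h[0]+c*h[1]])
    hit=bot.servo_line([*q,162],down(-.328+t),speed=15,until_force=15)
    x=st(f"{t:.2f} {hit}")
    if hit: break
bot.dwell(.3); st("end")
c,p=wrist(); cv2.imwrite("pics/w4.png",c["image"])
E
```

```text
regrip 7.25 [ 534.9 -371.3  162. ] F [-1.5 -0.3 -0.5] M [-0.1   0.09 -0.02] 16.7 39.1
0.07 False 7.67 [ 531.  -371.4  162.1] F [ 0.5 -1.9 -1.4] M [-0.19 -0.07 -0.04] 16.7 39.3
0.13 False 8.08 [ 527.1 -371.6  162. ] F [ 0.8 -2.  -1.3] M [-0.14 -0.1  -0.07] 16.7 39.3
0.20 False 8.5 [ 523.2 -372.2  162.1] F [ 0.1 -0.4 -0.4] M [-0.15 -0.07 -0.04] 16.8 39.3
0.26 False 8.92 [ 519.3 -372.9  162. ] F [ 0.4 -1.  -1.5] M [-0.19 -0.08 -0.05] 17.1 39.3
0.33 False 9.33 [ 515.5 -374.   162. ] F [ 0.9 -0.8 -0.1] M [-0.12 -0.09 -0.03] 16.7 39.3
0.39 False 9.75 [ 511.7 -375.3  162. ] F [-0.  -0.8 -1.7] M [-0.12 -0.13 -0.1 ] 16.8 39.3
0.46 False 10.17 [ 508.1 -376.8  162. ] F [ 0.4 -1.  -0.5] M [-0.16 -0.1  -0.06] 16.8 39.3
0.52 False 10.58 [ 504.6 -378.5  162. ] F [ 0.9 -0.2 -0.1] M [-0.15 -0.1  -0.14] 16.8 39.3
end 10.88 [ 504.5 -378.6  162. ] F [ 0.7 -1.5 -1.5] M [-0.1  -0.13 -0.05] 17.1 39.3
```

View pics/w4.png

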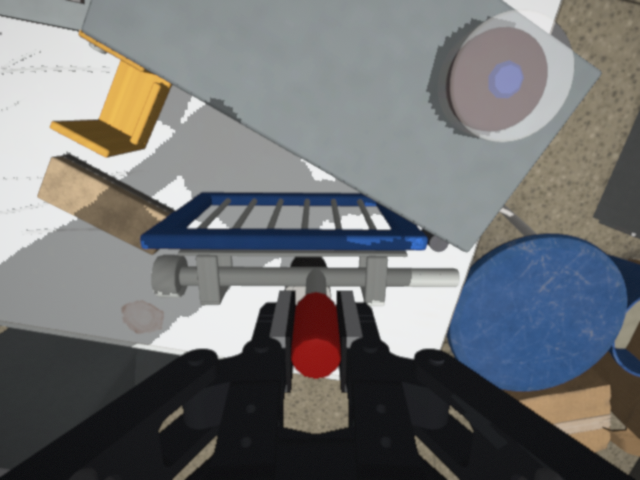

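The gate is parallel to the gripper and turned about 30° from the cage. The head, at (168,275), is still drawn, the handle is held at (316,335), and the canister and stone look untouched.

```bash
python3 -c "
from rig import bot
print(bot.finish_job())"
```

```text
the job is handed in; nothing more can be done
None
```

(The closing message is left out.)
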